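# Swing the gauge clear and tip the setting discs into the tote's corner

### The arm

A 6-joint arm with a two-finger parallel gripper is mounted at the origin on the work surface. World frame = base frame: x ahead of the robot, y to its left, z up, the work surface at z = 0. Lengths are in m, angles in rad, forces in N, time in s.
With the tool pointing down it reaches from about 0.375 to 0.925 m from the base axis. Payload 5.7 kg.
Tool frame: the origin (TCP) lies on the centre line of the jaws, within the pads' length; the fingertips stand 22 mm ahead of it and the grasp point (between the pads) lies 3 mm ahead of it; z points along the fingers, y is the line along which they close (so a half turn about z gives the same grasp; the last joint's range is limited). The gripper opens to 85 mm and grips with 20 to 120 N. Pads are 22 mm wide; open, the fingers measure 114 mm over their backs; the gripper's body (76 mm by 85 mm) begins 54 mm behind the grasp point. The pads swing forward as they close: fully open they stand 13 mm farther back than shut.
Start: joints at [1.204, 0.359, 1.51, -0, 1.272, -0.115], TCP at [0.149, 0.581, 0.253] pointing down, gripper open.
Joint ranges: [-2.97, 2.97], [-1.01, 2.36], [0.21, 2.38], [-0.96, 4.11], [0.2, 2.71], [-2.98, 2.98]. Speed limits (rad/s): [2.39, 2.39, 3.14, 3.14, 3.14, 3.14].

### API

Orientations are given as [roll, pitch, yaw] about the fixed x, y, z axes, in that order (R = Rz(yaw) Ry(pitch) Rx(roll)).
In Python, from bench import arm gives the robot as it stands. The module is installed in compiled form; this text tells all that it offers.
- The arm moves only by the tool drive_tool, never from a script. Its argument "deltas" is a list of rows, each an object with "travel": the shift along the tool's x, y, z in cm, a list of three; "delta_rot": the turn, a rotation vector about the tool's x, y, z in rad, a list of three. In form: [{"travel": [dx, dy, dz], "delta_rot": [rx, ry, rz]}, ...]. A call has 1 to 10 rows; each row is the pose to reach, as a shift and turn from the pose commanded when the call began, along the tool's axes at that moment; what a row does not reach only later rows make up. A row lasts 1/10 s, in which the tool goes at most 50 mm and 8.59 degrees, less where a joint would pass 70% of its speed; a pose out of reach is approached as far as the arm can. A call with a gripper value outside its range is refused whole. "gripper" is the closure, from 0 (fully open) to 1 (shut), set as the call begins (left out, the last holds). The fingers move at their own pace and stop on an object; "newtons" is the grip in N (left out, the last holds). Time passes only in rows, so rows that repeat a pose let the fingers close. It gives the time, the measured TCP pose, the force, the opening and the grip force at its end, in the units of the state.
- arm.observe(): the state, without advancing time (a new reading comes with each control period).
- arm.grab_frame(name): name is "scene" or "side" or "wrist"; returns the picture (420x560x3 uint8, red, green, blue); there is no depth.
- arm.camera_model(name): a dict with "fx", "fy", "cx", "cy" (pixels), "extrinsics" (4x4, takes a point from camera to world coordinates). Camera axes: x right, y down, z forward; pixel columns grow to the right and rows downward; lengths in m; the calibration is good to about 2 mm. The wrist camera is an equidistant fisheye: a pixel r from the principal point sees the ray r / f radians off the axis. A picture is of the moment at which its call begins: read the wrist's pose just before it. camera_model takes no time and is no camera call; for the wrist camera it gives the pose at the moment of the call.
- arm.close_job(): hands the job in; it is judged then, once.
Trained networks look in the newest picture that a camera, given by its name, has taken for a name from the list of things; names that differ only in an ending like _2 or _b are one class to them, and where a whole thing is asked for, a point or a joint stands for the part that bears it (a point fixed in the world has none). Each returns a list of dicts, best first, with "confidence" (0 to 1); they miss things now and then, are a little off and sometimes report something else, mostly with a low value. They report only what shows in the picture. A call takes as long as a camera call.
- arm.look_for(label, camera): "position" ([column, row] as shares, 0 to 1, of the picture: columns of its width, rows of its height, amid what is visible of it).
- arm.cut_out(label, camera): "region" (420x560 bool, what is visible of it) and "position" ([column, row] as shares, 0 to 1, of the picture: columns of its width, rows of its height, amid what is visible of it).
The state is a dict: "t": time; "joints": joint angles; "qvel": joint speeds; "joint_efforts": joint torques, N m; "tool_pos": TCP position; "tool_rot": TCP orientation; "force": force on the tool from outside, world axes, zero at the start; "ft_torque": the same for the moment, N m; "gripper_width": opening from 0.0 (shut) to 1.0 (fully open); "grip_force": force on a finger pad.
Only numpy, scipy, OpenCV 4.12 (cv2) and the standard library are available. Lean on these libraries where they do the work, as an engineer would, in place of code of your own. Each camera call takes 0.05 s, during which the arm holds its last target. There are 200 camera calls.

### The job

Swing the dial-gauge arm from over the white tote, all the way round to its stop on the left. Then take the tote by its corner fin and tip it up so that all three steel discs slide down into the corner diagonally across from the fin, without touching the discs, spilling any or disturbing the other equipment. Finish still holding the tote by its fin, steady and tilted with the discs gathered in that corner: do not set it down or let go.

Things in the scene. Friction and masses are not known exactly. Their poses are not given: they have to be found in the camera images.
- gauge_arm (a joint): hinge of the gauge arm, rad, about a vertical axis; 0 = arm reaching in over the tote, grows as the arm swings clockwise seen from above (towards the robot's left, +y), end stop at 1.75. It starts between 0 and 0.25, turns against slight friction (under 1 N at the knob) and stays where it is left
- gauge_knob (a point): middle (z = 0.240) of the upright round aluminium knob on the outer end of the steel gauge arm, 20 mm diameter, standing from z = 0.220 to 0.256 on a 36 x 34 mm clamp block (z 0.190 to 0.220). Below the block hangs a black dial gauge whose probe tip is at z = 0.102. The knob is 250 mm from the hinge axis and moves on a level circle about it
- gauge_hinge (a point): point on the vertical hinge axis of the gauge arm, at the knob's height (z = 0.240), on top of the round stand (base 90 mm diameter, fixed to the bench)
- tote: loose white plastic tote, open topped, 200 mm (its x) x 150 mm (its y) x 35 mm high, walls and floor 5 mm, 0.3 to 0.5 kg; origin at the centre of its underside, z up out of the tote. A grip fin stands on its (+x,+y) corner. Outer bottom corner diagonally across from the fin: (-100, -75, 0) mm. It rests on the bench and may pivot on that corner while the fin is raised
- tote_grip (a point): grip point in the fin, at (108, 81, 62) mm in the tote frame. The fin is an upright plate 12 mm thick and 50 mm long, from 15 to 80 mm above the tote's underside (rim at 35 mm); its length points along the tote's diagonal, direction (0.8, 0.6) in the tote frame, so it is pinched across that diagonal
- tote_corner (a point): inside corner of the tote diagonally across from the fin, on the tote floor, at (-95, -70, 5) mm in the tote frame: the discs are to gather here
- disc0: steel setting disc, 24 mm diameter, 9 mm thick, 32 g, lying flat in the tote; origin at the centre of its underside. It slides on the smooth tote floor and walls (friction about 0.15 to 0.22): a tilt of some 25 degrees towards the corner gathers the discs
- disc1: steel setting disc, 24 mm diameter, 9 mm thick, 32 g, lying flat in the tote; origin at the centre of its underside. It slides on the smooth tote floor and walls (friction about 0.15 to 0.22): a tilt of some 25 degrees towards the corner gathers the discs
- disc2: steel setting disc, 24 mm diameter, 9 mm thick, 32 g, lying flat in the tote; origin at the centre of its underside. It slides on the smooth tote floor and walls (friction about 0.15 to 0.22): a tilt of some 25 degrees towards the corner gathers the discs
- v_block: bystander: dark steel V-block 110 x 70 x 52 mm carrying a white cylinder (top at 75 mm), origin under its centre; leave alone
- micrometer_stage: bystander: steel micrometer stage 80 x 60 x 108 mm, origin under its centre; leave alone
- lens_rack: bystander: yellow rack of white lens tubes, 100 x 130 x 70 mm, origin under its centre; leave alone
- gauge_stand: fixed stand of the gauge: round base 90 mm diameter, 25 mm high, column 28 mm diameter to z = 0.19, carrying the gauge arm; origin on the bench under the hinge axis

How it is judged:
On the way, in this order (a step that is already met when the one before it is completed fails the run):
1. gauge arm swung to its left stop (joint above 1.55 rad) while the tote still lies flat on the bench (value of joint gauge_arm above 1.55 rad and angle between tote's own z axis and vertical below 0.08 rad and height (world z) of tote below 0.015 m), for 0.1 s.
2. tote held by the fingers and tilted more than 0.25 rad (contact force between the fingers and tote above 1 N and angle between tote's own z axis and vertical between 0.25 and 0.87 rad and height (world z) of tote_grip above 0.1 m), for 0.2 s.
At the end, for the whole second after the job is handed in: Fingers hold the tote (over 1 N), grip point over 100 mm up, tote tilted 14 to 50 degrees and steady; all three discs lie still within 68 mm of the inside corner diagonally across from the fin; gauge arm still past 1.55 rad; the tote leans on no other equipment (all of step 2 and value of joint gauge_arm above 1.55 rad and distance between each of disc0, disc1, disc2 and tote_corner below 0.068 m and linear speed of each of tote, disc0, disc1, disc2 below 0.03 m/s and angular speed of tote below 0.15 rad/s and contact force between tote and v_block below 0.2 N and contact force between tote and micrometer_stage below 0.2 N and contact force between tote and lens_rack below 0.2 N and contact force between tote and gauge_stand below 0.2 N); the arm keeps its last pose, push and grip.
It fails at once if other equipment pushed more than 25 mm (distance of any of v_block, micrometer_stage, lens_rack from where it was at the start of the episode above 0.025 m).
It fails at once if a disc touched by the fingers or arm (contact force between any of the fingers, the arm and disc0 above 0.2 N or contact force between any of the fingers, the arm and disc1 above 0.2 N or contact force between any of the fingers, the arm and disc2 above 0.2 N).
It fails at once if a disc spilled out of the tote (z of any of disc0, disc1, disc2 in the frame of tote above 0.06 m or z of any of disc0, disc1, disc2 in the frame of tote below -0.01 m or x of any of disc0, disc1, disc2 in the frame of tote below -0.105 m or y of any of disc0, disc1, disc2 in the frame of tote below -0.08 m).
It also fails if it takes over 64 s, if anything falls off the work surface, if the arm or the gripper's body presses on something with over 40 N, if the wrist force passes 120 N, or if a joint passes its speed limit or range.

## Working session

There is one attempt and no reset: what is moved stays moved. The work goes in short steps, Python scripts to look and compute and a tool call to move; the robot and the scene stay as the last step left them, time stands still between calls to the robot, and variables do not carry over. Pictures are saved under pics/ and viewed, at most 10 in all, crops included, and the job is handed in when it is done.

Besides the shell and the picture viewer there is one more tool, called as name(argument=value, ...), one argument or row to a line, values as JSON. drive_tool: Moves the arm, as the interface text tells. Its arguments: {"type":"object","properties":{"deltas":{"type":"array"},"gripper":{"type":"number"},"newtons":{"type":"number"}},"required":["deltas"]}

```bash
mkdir -p pics; cat > h.py <<'E'
import numpy as np, cv2
from bench import arm
from scipy.spatial.transform import Rotation as R
def ray(cam,pos):
    m=arm.camera_model(cam);T=np.array(m["extrinsics"]);u=(pos[0]*560-m["cx"])/m["fx"];v=(pos[1]*420-m["cy"])/m["fy"]
    if cam=="wrist":
        r=np.hypot(u,v);d=np.array([np.sin(r)*u/max(r,1e-9),np.sin(r)*v/max(r,1e-9),np.cos(r)])
    else: d=np.array([u,v,1.])
    return T[:3,3],T[:3,:3]@d
def atz(cam,pos,z):
    o,d=ray(cam,pos);return o+d*(z-o[2])/d[2]
def px(cam,P):
    m=arm.camera_model(cam);T=np.array(m["extrinsics"]);p=T[:3,:3].T@(np.array(P)-T[:3,3])
    if cam=="wrist":
        r=np.hypot(p[0],p[1]);t=np.arctan2(r,p[2]);q=p[:2]/r*t
    else:q=p[:2]/p[2]
    return np.array([q[0]*m["fx"]+m["cx"],q[1]*m["fy"]+m["cy"]])
def pose():
    s=arm.observe();return np.array(s["tool_pos"]),R.from_euler("xyz",s["tool_rot"])
def delta(p,Rt):  # target -> travel cm, rotvec
    p0,R0=pose();return (R0.inv().apply(np.array(p)-p0)*100).round(2),(R0.inv()*Rt).as_rotvec().round(3)
E
python3 - <<'E'
from h import *
ims=[]
for c in("scene","side","wrist"):
    im=arm.grab_frame(c);cv2.imwrite(f"pics/{c}0.png",im[:,:,::-1])
    for l,z in(("gauge_knob",.24),("gauge_hinge",.24),("tote",.03),("tote_grip",.062),("tote_corner",.005),("disc0",.012),("v_block",.04),("micrometer_stage",.06),("lens_rack",.05),("gauge_stand",.0)):
        for r in arm.look_for(l,c)[:3]:
            if r["confidence"]>.3: print(c,l,round(r["confidence"],2),(np.array(r["position"])*[560,420]).round(),atz(c,r["position"],z).round(3))
print(arm.observe())
E
```

```text
scene gauge_knob 0.6 [263. 297.] [0.635 0.115 0.24 ]
scene gauge_hinge 0.96 [236. 343.] [0.684 0.183 0.24 ]
scene tote 0.97 [286. 265.] [ 0.572 -0.037  0.03 ]
scene tote_grip 0.8 [283. 264.] [ 0.581 -0.024  0.062]
scene tote_corner 0.94 [282. 264.] [ 0.579 -0.052  0.005]
scene disc0 0.52 [280. 253.] [ 0.58  -0.077  0.012]
scene disc0 0.49 [303. 272.] [ 0.536 -0.023  0.012]
scene v_block 0.79 [225. 159.] [ 0.682 -0.347  0.04 ]
scene micrometer_stage 0.75 [191. 286.] [ 0.777 -0.004  0.06 ]
scene lens_rack 0.95 [292. 126.] [ 0.496 -0.425  0.05 ]
scene gauge_stand 0.86 [236. 343.] [0.699 0.111 0.   ]
scene gauge_stand 0.34 [266. 298.] [0.624 0.021 0.   ]
side gauge_knob 0.88 [239. 165.] [ 0.526 -0.036  0.24 ]
side gauge_hinge 0.8 [245. 176.] [ 0.512 -0.082  0.24 ]
side tote 0.65 [258. 242.] [ 0.553 -0.053  0.03 ]
side tote_grip 0.73 [257. 247.] [ 0.517 -0.1    0.062]
side tote_corner 0.71 [256. 244.] [ 0.563 -0.029  0.005]
side disc0 0.51 [245. 247.] [ 0.53  -0.03   0.012]
side v_block 0.62 [398. 286.] [ 0.678 -0.375  0.04 ]
side micrometer_stage 0.8 [320. 202.] [ 0.752 -0.052  0.06 ]
side lens_rack 0.95 [361. 362.] [ 0.474 -0.464  0.05 ]
side gauge_stand 0.79 [248. 175.] [0.753 0.278 0.   ]
{'t': 1.65, 'joints': array([ 1.20388272e+00,  3.58820547e-01,  1.51038957e+00,  5.44350466e-06,
        1.27251074e+00, -1.15087556e-01]), 'qvel': array([ 0.00088569,  0.00021427,  0.00011255, -0.00189835,  0.00068846,
       -0.00047771]), 'joint_efforts': array([-2.19532369e-03, -5.27560902e+01, -2.79039466e+01, -1.29471550e-04,
        1.50306449e-03,  5.75028025e-08]), 'tool_pos': array([0.14949271, 0.58105136, 0.25325851]), 'tool_rot': array([-3.14146589e+00, -1.98908753e-05,  2.88976500e+00]), 'force': array([ 0.66631649,  0.24915098, -0.13494508]), 'ft_torque': array([0.01352632, 0.00088624, 0.03767757]), 'grip_force': 0.0, 'gripper_width': 0.999012597694314}
```

```bash
python3 - <<'E'
import cv2
for c,(x,y) in(("scene",(150,150)),("side",(150,100))):
    i=cv2.imread(f"pics/{c}0.png")[y:y+220,x:x+260];cv2.imwrite(f"pics/{c}c.png",cv2.resize(i,None,fx=2.7,fy=2.7,interpolation=2)[:600,:800])
E
```

```text
(no output)
```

View pics/scenec.png

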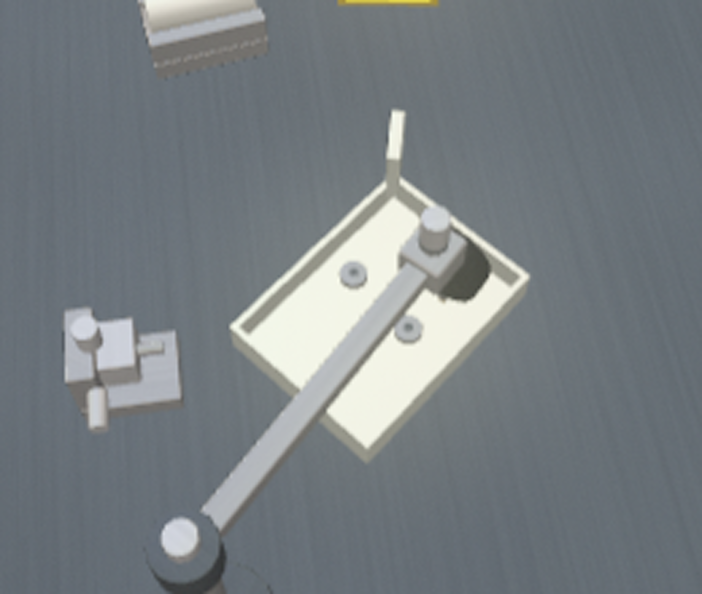

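View pics/sidec.png

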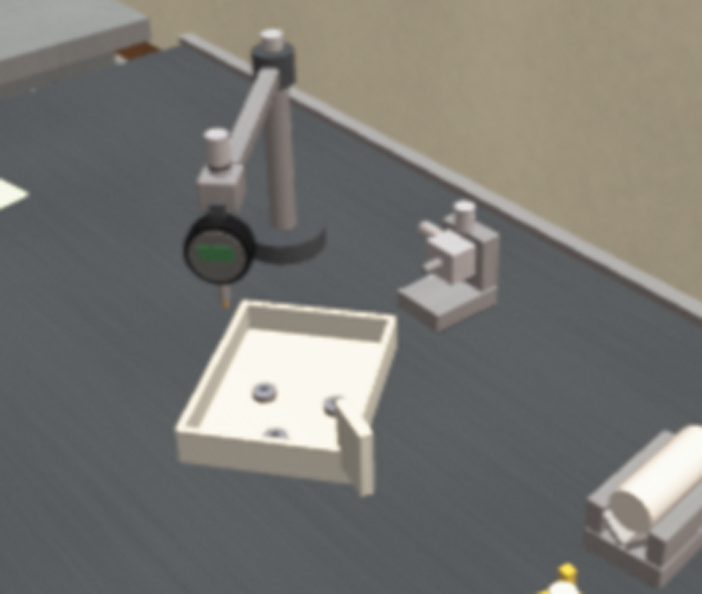

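The scene view shows the tote with its fin corner at crop (393,180), the knob over it at (435,215), and the hinge at (180,537). The side view agrees, with the fin nearest that camera and all three discs in the tote.

```bash
python3 - <<'E'
from h import *
def tri(a,b):
    (o1,d1),(o2,d2)=ray("scene",a),ray("side",b)
    d1=d1/np.linalg.norm(d1);d2=d2/np.linalg.norm(d2)
    s=np.linalg.lstsq(np.c_[d1,-d2],o2-o1,rcond=None)[0];p,q=o1+s[0]*d1,o2+s[1]*d2
    return ((p+q)/2).round(4),np.linalg.norm(p-q).round(4)
S=lambda x,y:((150+x/2.7)/560,(150+y/2.7)/420)
D=lambda x,y:((150+x/2.7)/560,(100+y/2.7)/420)
print("knobtop",tri(S(435,215),D(217,135)),atz("scene",S(435,215),.256))
print("hingecap",tri(S(180,537),D(272,40)))
w=[(393,180),(528,278),(366,460),(232,330)];d=[(375,478),(180,432),(245,302),(397,320)]
C=np.array([atz("scene",S(*a),.035)[:2] for a in w]);print("rim",C.round(4),"lens",[np.linalg.norm(C[i]-C[i-1]).round(3) for i in range(4)])
C2=np.array([atz("side",D(*a),.035)[:2] for a in d]);print("side",C2.round(4))
print("fin top",[atz("scene",S(*a),.08).round(3) for a in((397,110),(390,155))], [atz("side",D(*a),.08).round(3) for a in((340,400),(366,437))])
m=arm.camera_model("scene");print(np.array(m["extrinsics"]).round(2))
E
```

```text
knobtop (array([0.5372, 0.0108, 0.2556]), np.float64(0.0006)) [0.5370087  0.01123761 0.256     ]
hingecap (array([0.7154, 0.1868, 0.2359]), np.float64(0.001))
rim [[ 0.5308 -0.1545]
 [ 0.4363 -0.0444]
 [ 0.5917  0.0891]
 [ 0.6823 -0.0326]] lens [np.float64(0.194), np.float64(0.145), np.float64(0.205), np.float64(0.152)]
side [[ 0.5261 -0.202 ]
 [ 0.4372 -0.0514]
 [ 0.5908  0.0767]
 [ 0.6827 -0.0425]]
fin top [array([ 0.522, -0.196,  0.08 ]), array([ 0.535, -0.152,  0.08 ])] [array([ 0.532, -0.151,  0.08 ]), array([ 0.519, -0.2  ,  0.08 ])]
[[-0.99  0.12 -0.07  0.65]
 [ 0.14  0.83 -0.54  0.39]
 [-0.01 -0.55 -0.84  0.93]
 [ 0.    0.    0.    1.  ]]
```

```bash
cat >> h.py <<'E'
def down(y): # tool pointing down with tool y axis at world angle y (deg)
    return R.from_euler("xyz",[np.pi,0,np.deg2rad(y+90)])
E
python3 - <<'E'
from h import *
print(delta([.537,.011,.33],down(135)))
E
```

```text
(array([-51.73, -45.55,  -7.67]), array([-0.   , -0.   , -1.037]))
```

drive_tool(
  deltas=[
    {"travel": [0,0,-7.7],"delta_rot": [0,0,-0.15]},
    {"travel": [0,0,-7.7],"delta_rot": [0,0,-0.3]},
    {"travel": [-51.7,-45.5,-7.7],"delta_rot": [0,0,-1.037]},
    {"travel": [-51.7,-45.5,-7.7],"delta_rot": [0,0,-1.037]},
    {"travel": [-51.7,-45.5,-7.7],"delta_rot": [0,0,-1.037]},
    {"travel": [-51.7,-45.5,-7.7],"delta_rot": [0,0,-1.037]},
    {"travel": [-51.7,-45.5,-7.7],"delta_rot": [0,0,-1.037]},
    {"travel": [-51.7,-45.5,-7.7],"delta_rot": [0,0,-1.037]},
    {"travel": [-51.7,-45.5,-7.7],"delta_rot": [0,0,-1.037]},
    {"travel": [-51.7,-45.5,-7.7],"delta_rot": [0,0,-1.037]},
  ],
  gripper=0.5,
  newtons=20,
)

```text
t: 2.65
tool_pos: [0.3659, 0.2633, 0.3307]
tool_rot: [-3.141, 0.001, -2.356]
force: [1.8, 0.6, -0.4]
gripper_width: 0.501
grip_force: 0.0
```

```bash
python3 - <<'E'
from h import *
print(delta([.537,.011,.33],down(135)),arm.observe()["gripper_width"])
E
```

```text
(array([  5.75, -29.94,   0.07]), array([-0.   ,  0.001,  0.   ])) 0.5005323304939994
```

drive_tool(
  deltas=[
    {"travel": [5.75,-29.9,0],"delta_rot": [0,0,0]},
    {"travel": [5.75,-29.9,0],"delta_rot": [0,0,0]},
    {"travel": [5.75,-29.9,0],"delta_rot": [0,0,0]},
    {"travel": [5.75,-29.9,0],"delta_rot": [0,0,0]},
    {"travel": [5.75,-29.9,0],"delta_rot": [0,0,0]},
    {"travel": [5.75,-29.9,0],"delta_rot": [0,0,0]},
    {"travel": [5.75,-29.9,0],"delta_rot": [0,0,0]},
    {"travel": [5.75,-29.9,0],"delta_rot": [0,0,0]},
    {"travel": [5.75,-29.9,0],"delta_rot": [0,0,0]},
    {"travel": [5.75,-29.9,0],"delta_rot": [0,0,0]},
  ],
)

```text
t: 3.65
tool_pos: [0.5349, 0.0142, 0.3304]
tool_rot: [3.141, -0.0, -2.355]
force: [0.4, -0.4, -0.5]
gripper_width: 0.494
grip_force: 0.0
```

```bash
python3 - <<'E'
from h import *
im=arm.grab_frame("wrist");print(pose()[0])
for P in([.537,.011,.256],[.537,.011,.24],[.7154,.1868,.24]): q=px("wrist",P);print(q.round());cv2.circle(im,tuple(int(v) for v in q),4,(255,0,0),1)
for r in arm.look_for("gauge_knob","wrist")[:2]:print(r["confidence"],atz("wrist",r["position"],.245))
for r in arm.look_for("disc0","wrist")[:5]:print(r["confidence"],atz("wrist",r["position"],.012))
cv2.imwrite("pics/w1.png",im[:,:,::-1])
print(delta([.537,.011,.25],down(135)))
E
```

```text
[0.53498549 0.01424897 0.3305373 ]
[272. 227.]
[273. 220.]
[273. 442.]
0.75 [0.5300545  0.00708729 0.245     ]
0.55 [ 0.51210484 -0.08246694  0.012     ]
0.55 [ 0.57549252 -0.08499105  0.012     ]
0.54 [ 0.53443089 -0.03374953  0.012     ]
(array([ 0.09, -0.34,  8.06]), array([-0.   ,  0.   ,  0.002]))
```

View pics/w1.png

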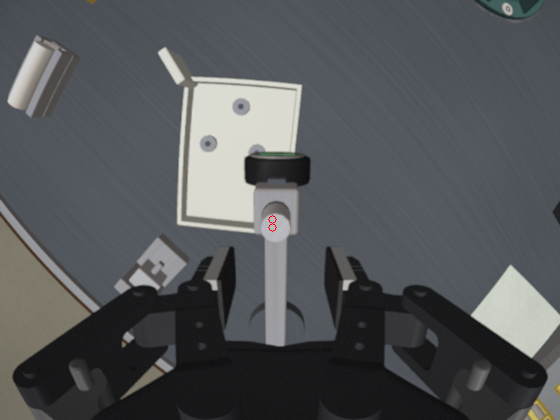

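The wrist view shows the knob top at (275,222), on my projected mark and between the fingers. Next I descend and cage it.

drive_tool(
  deltas=[
    {"travel": [0.1,-0.3,4],"delta_rot": [0,0,0]},
    {"travel": [0.1,-0.3,8],"delta_rot": [0,0,0]},
    {"travel": [0.1,-0.3,8],"delta_rot": [0,0,0]},
    {"travel": [0.1,-0.3,8],"delta_rot": [0,0,0]},
  ],
)

```text
t: 4.2
tool_pos: [0.5369, 0.0105, 0.2507]
tool_rot: [3.141, -0.001, -2.356]
force: [-0.2, 0.2, 0.6]
gripper_width: 0.503
grip_force: 0.0
```

drive_tool(
  deltas=[
    {"travel": [0,0,0],"delta_rot": [0,0,0]},
    {"travel": [0,0,0],"delta_rot": [0,0,0]},
    {"travel": [0,0,0],"delta_rot": [0,0,0]},
  ],
  gripper=0.68,
)

```text
t: 4.5
tool_pos: [0.5383, 0.0099, 0.252]
tool_rot: [-3.139, 0.002, -2.356]
force: [0.7, 0.8, -0.6]
gripper_width: 0.32
grip_force: 0.0
```

```bash
python3 - <<'E'
from h import *
p0,R0=pose();h=np.array([.7154,.1868]);v=np.array([.537,.011])-h
print(p0,arm.observe()["gripper_width"])
for k in range(1,21):
    a=-k*.09;c,s=np.cos(a),np.sin(a);q=h+np.array([c*v[0]-s*v[1],s*v[0]+c*v[1]])
    t,r=delta([*q,.25],down(135+np.rad2deg(a)));print(k,t.round(1),r[2].round(2),q.round(3))
E
```

```text
[0.53826686 0.00993618 0.25202044] 0.32002723191499705
1 [-0.1  2.4  0.2] 0.09 [0.522 0.028]
2 [-0.4  4.6  0.2] 0.18 [0.508 0.046]
3 [-0.9  6.8  0.2] 0.27 [0.497 0.065]
4 [-1.6  9.   0.2] 0.36 [0.487 0.085]
5 [-2.6 11.   0.2] 0.45 [0.478 0.106]
6 [-3.6 13.   0.2] 0.54 [0.472 0.128]
7 [-4.9 14.9  0.2] 0.63 [0.468 0.15 ]
8 [-6.3 16.6  0.2] 0.72 [0.465 0.172]
9 [-7.9 18.2  0.2] 0.81 [0.465 0.195]
10 [-9.6 19.7  0.2] 0.9 [0.467 0.217]
11 [-11.4  21.    0.2] 0.99 [0.471 0.239]
12 [-13.4  22.2   0.2] 1.08 [0.476 0.261]
13 [-15.4  23.1   0.2] 1.17 [0.484 0.282]
14 [-17.5  23.9   0.2] 1.26 [0.493 0.303]
15 [-19.7  24.5   0.2] 1.35 [0.505 0.322]
16 [-21.9  24.8   0.2] 1.44 [0.518 0.341]
17 [-24.2  25.    0.2] 1.53 [0.532 0.358]
18 [-26.4  25.    0.2] 1.62 [0.549 0.374]
19 [-28.7  24.8   0.2] 1.71 [0.566 0.388]
20 [-30.9  24.3   0.2] 1.8 [0.585 0.4  ]
```

drive_tool(
  deltas=[
    {"travel": [-0.1,2.4,0],"delta_rot": [0,0,0.09]},
    {"travel": [-0.4,4.6,0],"delta_rot": [0,0,0.18]},
    {"travel": [-0.9,6.8,0],"delta_rot": [0,0,0.27]},
    {"travel": [-1.6,9.0,0],"delta_rot": [0,0,0.36]},
    {"travel": [-2.6,11.0,0],"delta_rot": [0,0,0.45]},
    {"travel": [-3.6,13.0,0],"delta_rot": [0,0,0.54]},
    {"travel": [-4.9,14.9,0],"delta_rot": [0,0,0.63]},
    {"travel": [-6.3,16.6,0],"delta_rot": [0,0,0.72]},
    {"travel": [-7.9,18.2,0],"delta_rot": [0,0,0.81]},
    {"travel": [-9.6,19.7,0],"delta_rot": [0,0,0.9]},
  ],
)

```text
t: 5.5
tool_pos: [0.4659, 0.2179, 0.2512]
tool_rot: [-3.141, 0.001, 3.023]
force: [1.4, -0.9, 0.2]
gripper_width: 0.323
grip_force: 0.6
```

```bash
python3 - <<'E'
from h import *
p0,R0=pose();h=np.array([.7154,.1868]);v=np.array([.537,.011])-h
print(p0,arm.observe()["force"])
for k in range(11,21):
    a=-k*.09;c,s=np.cos(a),np.sin(a);q=h+np.array([c*v[0]-s*v[1],s*v[0]+c*v[1]])
    t,r=delta([*q,.25],down(135+np.rad2deg(a)));print(k,t.round(1),r[2].round(2),q.round(3))
im=arm.grab_frame("scene")
for r in arm.look_for("gauge_knob","scene")[:2]:print(r["confidence"],atz("scene",r["position"],.24))
E
```

```text
[0.46587356 0.21789331 0.25124853] [ 1.3731576  -0.89101904  0.2313356 ]
11 [-0.2  2.2  0.1] 0.09 [0.471 0.239]
12 [-0.5  4.4  0.1] 0.18 [0.476 0.261]
13 [-1.   6.6  0.1] 0.27 [0.484 0.282]
14 [-1.7  8.8  0.1] 0.36 [0.493 0.303]
15 [-2.6 10.8  0.1] 0.45 [0.505 0.322]
16 [-3.7 12.8  0.1] 0.54 [0.518 0.341]
17 [-5.  14.7  0.1] 0.63 [0.532 0.358]
18 [-6.4 16.4  0.1] 0.72 [0.549 0.374]
19 [-7.9 18.1  0.1] 0.81 [0.566 0.388]
20 [-9.6 19.5  0.1] 0.9 [0.585 0.4  ]
0.9 [0.61602317 0.20264277 0.24      ]
```

drive_tool(
  deltas=[
    {"travel": [-0.2,2.2,0],"delta_rot": [0,0,0.09]},
    {"travel": [-0.5,4.4,0],"delta_rot": [0,0,0.18]},
    {"travel": [-1.0,6.6,0],"delta_rot": [0,0,0.27]},
    {"travel": [-1.7,8.8,0],"delta_rot": [0,0,0.36]},
    {"travel": [-2.6,10.8,0],"delta_rot": [0,0,0.45]},
    {"travel": [-3.1,11.8,0],"delta_rot": [0,0,0.5]},
    {"travel": [-3.7,12.8,0],"delta_rot": [0,0,0.54]},
  ],
)

```text
t: 6.3
tool_pos: [0.5176, 0.3397, 0.2507]
tool_rot: [-3.141, 0.0, 2.487]
force: [-1.1, -1.7, 0.4]
gripper_width: 0.321
grip_force: 0.6
```

drive_tool(
  deltas=[
    {"travel": [-0.1,1.0,0],"delta_rot": [0,0,0.05]},
    {"travel": [-0.2,2.0,0],"delta_rot": [0,0,0.09]},
  ],
)

```text
t: 6.5
tool_pos: [0.5313, 0.354, 0.2506]
tool_rot: [-3.141, 0.0, 2.397]
force: [-0.4, -0.7, 0.5]
gripper_width: 0.32
grip_force: 0.4
```

drive_tool(
  deltas=[
    {"travel": [-0.1,1.0,0],"delta_rot": [0,0,0.05]},
    {"travel": [-0.1,1.0,0],"delta_rot": [0,0,0.05]},
  ],
)

```text
t: 6.7
tool_pos: [0.5345, 0.3565, 0.25]
tool_rot: [-3.127, -0.0, 2.348]
force: [-11.9, -12.1, 10.3]
gripper_width: 0.317
grip_force: 8.9
```

drive_tool(
  deltas=[
    {"travel": [0,-0.8,0],"delta_rot": [0,0,0]},
    {"travel": [0,-0.8,0],"delta_rot": [0,0,0]},
    {"travel": [0,-0.8,-5],"delta_rot": [0,0,0]},
    {"travel": [0,-0.8,-9],"delta_rot": [0,0,0]},
    {"travel": [0,-0.8,-9],"delta_rot": [0,0,0]},
  ],
  gripper=0.5,
)

```text
t: 7.2
tool_pos: [0.5364, 0.3573, 0.3478]
tool_rot: [3.129, 0.004, 2.348]
force: [-0.0, 0.2, -0.1]
gripper_width: 0.502
grip_force: 0.0
```

```bash
python3 - <<'E'
from h import *
from scipy.optimize import least_squares
arm.grab_frame("scene");arm.grab_frame("side")
im=arm.grab_frame("wrist")
for c in("scene","wrist"):
  for l,z in(("gauge_knob",.24),("gauge_hinge",.24)):
    for r in arm.look_for(l,c)[:1]:print(c,l,r["confidence"],atz(c,r["position"],z))
print(pose()[0])
for c in("scene","side"):
    r=arm.cut_out("tote",c)[0];m=r["region"];print(c,r["confidence"],m.sum());np.save(f"m_{c}.npy",m)
# model: tote silhouette outline incl fin, fit by convex hull IoU
def pts(x,y,a):
    b=[[sx*.1,sy*.075,z] for sx in(1,-1) for sy in(1,-1) for z in(0,.035)]
    u=np.array([.8,.6,0]);n=np.array([-.6,.8,0])
    f=[np.array([.108,.081,0])+s*.025*u+t*.006*n+[0,0,z] for s in(1,-1) for t in(1,-1) for z in(.015,.08)]
    Rz=R.from_euler("z",a);o=np.array([x,y,0]);return [Rz.apply(b)+o,Rz.apply(f)+o]
M={c:np.load(f"m_{c}.npy") for c in("scene","side")}
def iou(v):
    s=0
    for c,m in M.items():
        k=np.zeros((420*4,560*4),np.uint8)
        for P in pts(*v):
            h=cv2.convexHull(np.array([px(c,p)*4+2 for p in P]).astype(np.int32));cv2.fillConvexPoly(k,h,1)
        k=cv2.resize(k.astype(np.float32),(560,420),interpolation=cv2.INTER_AREA)
        s+=np.minimum(k,m).sum()/np.maximum(k,m).sum()
    return -s/2
from scipy.optimize import minimize
r=minimize(iou,[.56,-.036,-2.44],method="Nelder-Mead",options=dict(initial_simplex=[[.56,-.036,-2.44],[.57,-.036,-2.44],[.56,-.026,-2.44],[.56,-.036,-2.36]]))
print(r.x,r.fun)
x,y,a=r.x;Rz=R.from_euler("z",a)
print("grip",Rz.apply([.108,.081,.062])+[x,y,0],"corner",Rz.apply([-.1,-.075,0])+[x,y,0],"diag deg",np.rad2deg(a+np.arctan2(.6,.8)))
E
```

```text
scene gauge_knob 0.93 [0.67164432 0.22884075 0.24      ]
scene gauge_hinge 0.84 [0.69677453 0.24471872 0.24      ]
wrist gauge_knob 0.93 [0.52575439 0.36028864 0.24      ]
wrist gauge_hinge 0.96 [0.5340327 0.351635  0.24     ]
[0.53227268 0.35540985 0.33865903]
scene 0.89 6211
side 0.72 3940Traceback (most recent call last):
  File "<stdin>", line 28, in <module>
    res = _minimize_neldermead(fun, x0, args, callback, bounds=bounds,
                               **options)
    fxr = func(xr)
    fx = function(np.copy(x), *(wrapper_args + args))
  File "<stdin>", line 23, in iou
  File "h.py", line 13, in px
    m=arm.camera_model(cam);T=np.array(m["extrinsics"]);p=T[:3,:3].T@(np.array(P)-T[:3,3])
ValueError: time passes only in moves, steps and waits
```

```bash
sed -i 's/arm.camera_model(cam)/cm(cam)/; s/^def ray/C={}\ndef cm(c):\n    if c not in C or c=="wrist": C[c]=arm.camera_model(c)\n    return C[c]\ndef ray/' h.py
cat > fit.py <<'E'
from h import *
from scipy.optimize import minimize
def pts(x,y,a):
    b=[[sx*.1,sy*.075,z] for sx in(1,-1) for sy in(1,-1) for z in(0,.035)]
    u=np.array([.8,.6,0]);n=np.array([-.6,.8,0])
    f=[np.array([.108,.081,0])+s*.025*u+t*.006*n+[0,0,z] for s in(1,-1) for t in(1,-1) for z in(.015,.08)]
    Rz=R.from_euler("z",a);o=np.array([x,y,0]);return [Rz.apply(b)+o,Rz.apply(f)+o]
M={c:np.load(f"m_{c}.npy") for c in("scene","side")}
def iou(v):
    s=0
    for c,m in M.items():
        k=np.zeros((420*4,560*4),np.uint8)
        for P in pts(*v):
            h=cv2.convexHull(np.array([px(c,p)*4+2 for p in P]).astype(np.int32));cv2.fillConvexPoly(k,h,1)
        k=cv2.resize(k.astype(np.float32),(560,420),interpolation=cv2.INTER_AREA)
        s+=np.minimum(k,m).sum()/np.maximum(k,m).sum()
    return -s/2
r=minimize(iou,[.56,-.036,-2.44],method="Nelder-Mead",options=dict(initial_simplex=[[.56,-.036,-2.44],[.57,-.036,-2.44],[.56,-.026,-2.44],[.56,-.036,-2.36]]))
print(r.x,r.fun)
x,y,a=r.x;Rz=R.from_euler("z",a)
g=Rz.apply([.108,.081,.062])+[x,y,0];d=np.rad2deg(a+np.arctan2(.6,.8))
print("grip",g,"corner",Rz.apply([-.1,-.075,0])+[x,y,0],"diag deg",d)
for y in(d+90,d-90,d+270):print(y,delta([g[0],g[1],.2],down(y)))
print(arm.observe()["joints"])
E
python3 fit.py
```

```text
[ 0.5608866  -0.04080157 -2.4611174 ] -0.9371731877326965
grip [ 0.5279032 -0.1717103  0.062    ] corner [0.5914268  0.08041021 0.        ] diag deg -104.14174205909715
-14.141742059097155 (array([-37.32, -37.24,  13.97]), array([-2.000e-03,  1.000e-03,  1.023e+00]))
-194.14174205909717 (array([-37.32, -37.24,  13.97]), array([-1.000e-03, -3.000e-03, -2.119e+00]))
165.85825794090283 (array([-37.32, -37.24,  13.97]), array([-1.000e-03, -3.000e-03, -2.119e+00]))
[ 4.81051928e-01  3.59345456e-01  1.29679703e+00 -7.67474110e-05
  1.48758508e+00 -2.95075080e-01]
```

drive_tool(
  deltas=[
    {"travel": [-37.3,-37.2,0],"delta_rot": [0,0,1.023]},
    {"travel": [-37.3,-37.2,0],"delta_rot": [0,0,1.023]},
    {"travel": [-37.3,-37.2,0],"delta_rot": [0,0,1.023]},
    {"travel": [-37.3,-37.2,0],"delta_rot": [0,0,1.023]},
    {"travel": [-37.3,-37.2,0],"delta_rot": [0,0,1.023]},
    {"travel": [-37.3,-37.2,0],"delta_rot": [0,0,1.023]},
    {"travel": [-37.3,-37.2,0],"delta_rot": [0,0,1.023]},
    {"travel": [-37.3,-37.2,0],"delta_rot": [0,0,1.023]},
    {"travel": [-37.3,-37.2,0],"delta_rot": [0,0,1.023]},
    {"travel": [-37.3,-37.2,0],"delta_rot": [0,0,1.023]},
  ],
)

```text
t: 8.65
tool_pos: [0.5284, -0.1461, 0.3401]
tool_rot: [-3.141, -0.0, 1.324]
force: [0.6, 0.3, 0.3]
gripper_width: 0.502
grip_force: 0.0
```

drive_tool(
  deltas=[
    {"travel": [0,0,0],"delta_rot": [0,0,0]},
  ],
)

```text
t: 8.75
tool_pos: [0.5287, -0.1501, 0.3399]
tool_rot: [3.141, 0.003, 1.318]
force: [0.6, 0.7, 0.5]
gripper_width: 0.497
grip_force: 0.0
```

```bash
python3 - <<'E'
from h import *
print(delta([.528,-.172,.18],down(-14.1)))
E
```

```text
(array([-2.09,  0.47, 16.  ]), array([ 0.   ,  0.003, -0.007]))
```

drive_tool(
  deltas=[
    {"travel": [-2.1,0.5,4],"delta_rot": [0,0,0]},
    {"travel": [-2.1,0.5,8],"delta_rot": [0,0,0]},
    {"travel": [-2.1,0.5,12],"delta_rot": [0,0,0]},
    {"travel": [-2.1,0.5,16],"delta_rot": [0,0,0]},
    {"travel": [-2.1,0.5,16],"delta_rot": [0,0,0]},
  ],
)

```text
t: 9.25
tool_pos: [0.5245, -0.1634, 0.1753]
tool_rot: [-3.13, -0.002, 1.324]
force: [-1.2, 0.5, -0.1]
gripper_width: 0.499
grip_force: 0.0
```

```bash
python3 - <<'E'
from h import *
im=arm.grab_frame("wrist");print(pose()[0])
a=-2.4611;Rz=R.from_euler("z",a);o=[.5609,-.0408,0]
for s in(-.025,.025):
    for t in(-.006,.006):
        q=px("wrist",Rz.apply([.108+.8*s-.6*t,.081+.6*s+.8*t,.08])+o);print(q.round());cv2.circle(im,tuple(int(v) for v in q),3,(255,0,0),1)
p,Rt=pose();q=px("wrist",p+Rt.apply([0,0,.1]));cv2.circle(im,tuple(int(v) for v in q),4,(0,255,0),1)
cv2.imwrite("pics/w2.png",im[:,:,::-1])
E
```

```text
[ 0.52651072 -0.16428506  0.17819842]
[277. 193.]
[295. 193.]
[277. 260.]
[294. 260.]
```

View pics/w2.png

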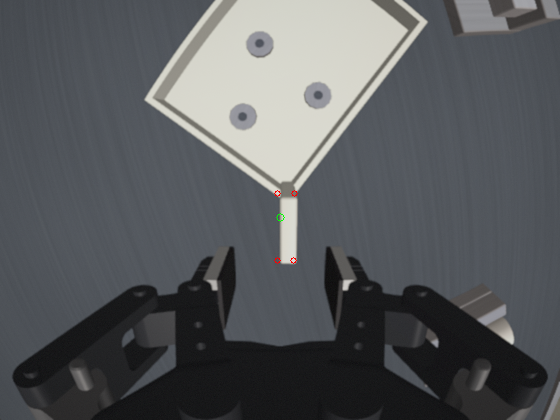

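The fin is upright in the picture with its top face at (288,197–263). My model is 1–2 px to the left, so I'll take the centre from this view.

```bash
python3 - <<'E'
from h import *
g=atz("wrist",(288.3/560,230/420),.08);print(g)
print(delta([g[0],g[1],.067],down(-14.1)))
E
```

```text
[ 0.5292163  -0.17373881  0.08      ]
(array([-0.86,  0.57, 11.12]), array([-0.007, -0.001, -0.001]))
```

drive_tool(
  deltas=[
    {"travel": [-0.9,0.6,2],"delta_rot": [-0.007,0,0]},
    {"travel": [-0.9,0.6,4],"delta_rot": [-0.007,0,0]},
    {"travel": [-0.9,0.6,6],"delta_rot": [-0.007,0,0]},
    {"travel": [-0.9,0.6,8],"delta_rot": [-0.007,0,0]},
    {"travel": [-0.9,0.6,10],"delta_rot": [-0.007,0,0]},
    {"travel": [-0.9,0.6,11],"delta_rot": [-0.007,0,0]},
    {"travel": [-0.9,0.6,11],"delta_rot": [-0.007,0,0]},
    {"travel": [-0.9,0.6,11],"delta_rot": [-0.007,0,0]},
  ],
)

```text
t: 10.1
tool_pos: [0.5334, -0.1763, 0.0718]
tool_rot: [3.133, 0.0, 1.324]
force: [0.4, 0.3, 0.5]
gripper_width: 0.499
grip_force: 0.0
```

drive_tool(
  deltas=[
    {"travel": [0,0,0],"delta_rot": [0,0,0]},
    {"travel": [0,0,0],"delta_rot": [0,0,0]},
    {"travel": [0,0,0],"delta_rot": [0,0,0]},
    {"travel": [0,0,0],"delta_rot": [0,0,0]},
    {"travel": [0,0,0],"delta_rot": [0,0,0]},
    {"travel": [0,0,0],"delta_rot": [0,0,0]},
  ],
  gripper=1.0,
  newtons=90,
)

```text
t: 10.7
tool_pos: [0.5329, -0.1762, 0.0716]
tool_rot: [3.133, 0.0, 1.323]
force: [-0.3, 0.1, 6.5]
gripper_width: 0.12
grip_force: 88.2
```

```bash
cat > tilt.py <<'E'
from h import *
import sys
# python3 tilt.py pivot-from start to listed angles(deg) relative to current pose
p0,R0=pose();C=np.array([.592,.0815,0]);ax=R0.apply([0,1,0]);ax[2]=0;ax/=np.linalg.norm(ax)
for sgn in(1,-1):
  for d in map(float,sys.argv[1:]):
    Q=R.from_rotvec(ax*np.deg2rad(d)*sgn);P=C+Q.apply(p0-C);t,r=delta(P,Q*R0);print(d*sgn,P.round(3),t.round(1),r.round(3))
print(arm.observe()["joints"].round(2),p0)
E
python3 tilt.py 5 10 15 20 25 30 35
```

```text
5.0 [ 0.532 -0.181  0.048] [-0.5 -0.   2.3] [0.    0.087 0.001]
10.0 [ 0.531 -0.184  0.025] [-0.8 -0.   4.7] [0.    0.175 0.002]
15.0 [ 0.531 -0.185  0.001] [-1.  -0.1  7.1] [0.    0.262 0.002]
20.0 [ 0.531 -0.185 -0.023] [-0.8 -0.1  9.5] [0.    0.349 0.003]
25.0 [ 0.532 -0.182 -0.047] [-0.6 -0.1 11.8] [0.    0.436 0.004]
30.0 [ 0.533 -0.177 -0.07 ] [-0.  -0.1 14.2] [0.    0.524 0.005]
35.0 [ 0.534 -0.17  -0.093] [ 0.7 -0.1 16.5] [0.    0.611 0.005]
-5.0 [ 0.535 -0.169  0.094] [ 0.7  0.  -2.3] [-0.    -0.087 -0.001]
-10.0 [ 0.537 -0.16   0.116] [ 1.6  0.  -4.5] [-0.    -0.175 -0.002]
-15.0 [ 0.54  -0.149  0.138] [ 2.8  0.1 -6.6] [-0.    -0.262 -0.002]
-20.0 [ 0.543 -0.137  0.158] [ 4.   0.1 -8.6] [-0.    -0.349 -0.003]
-25.0 [ 0.546 -0.123  0.177] [  5.5   0.1 -10.5] [-0.    -0.436 -0.004]
-30.0 [ 0.55  -0.107  0.194] [  7.1   0.1 -12.3] [-0.    -0.524 -0.005]
-35.0 [ 0.555 -0.09   0.21 ] [  8.9   0.1 -13.9] [-0.    -0.611 -0.005]
[-0.44  0.52  1.78  0.    0.83 -0.2 ] [ 0.53285158 -0.17620489  0.07164166]
```

drive_tool(
  deltas=[
    {"travel": [0.2,0,-0.7],"delta_rot": [0,-0.026,0]},
    {"travel": [0.4,0,-1.4],"delta_rot": [0,-0.052,0]},
    {"travel": [0.65,0,-2.1],"delta_rot": [0,-0.079,-0.001]},
    {"travel": [0.9,0,-2.75],"delta_rot": [0,-0.105,-0.001]},
    {"travel": [1.15,0,-3.4],"delta_rot": [0,-0.131,-0.001]},
    {"travel": [1.45,0,-4.05],"delta_rot": [0,-0.157,-0.001]},
    {"travel": [1.75,0,-4.7],"delta_rot": [0,-0.183,-0.002]},
    {"travel": [2.1,0.1,-5.35],"delta_rot": [0,-0.209,-0.002]},
    {"travel": [2.45,0.1,-6.0],"delta_rot": [0,-0.236,-0.002]},
    {"travel": [2.8,0.1,-6.6],"delta_rot": [0,-0.262,-0.002]},
  ],
)

```text
t: 11.7
tool_pos: [0.5394, -0.1488, 0.1369]
tool_rot: [3.134, 0.263, 1.324]
force: [0.8, -0.6, -3.2]
gripper_width: 0.124
grip_force: 87.3
```

```bash
python3 tilt.py 5 10 15 20 | tail -5; python3 - <<'E'
from h import *
s=arm.observe();print(s["force"],s["ft_torque"],s["grip_force"],s["tool_rot"])
im=arm.grab_frame("side");i=im[100:320,150:410];cv2.imwrite("pics/s3.png",cv2.resize(i,None,fx=2.7,fy=2.7,interpolation=2)[:600,:800,::-1])
E
```

```text
-5.0 [ 0.543 -0.136  0.157] [ 0.7  0.  -2.3] [-0.    -0.087 -0.001]
-10.0 [ 0.546 -0.122  0.176] [ 1.6  0.  -4.5] [-0.    -0.175 -0.001]
-15.0 [ 0.55  -0.107  0.193] [ 2.7  0.  -6.6] [-0.    -0.262 -0.002]
-20.0 [ 0.554 -0.09   0.209] [ 4.   0.  -8.6] [-0.001 -0.349 -0.002]
[-0.23  0.45  1.73 -0.32  0.98  0.2 ] [ 0.5394197  -0.14883936  0.13688004]
[ 0.84642322 -0.58854525 -3.20421995] [0.01517649 0.01437392 0.03809713] 87.3039436340332 [3.13447417 0.26327729 1.32368538]
```

View pics/s3.png

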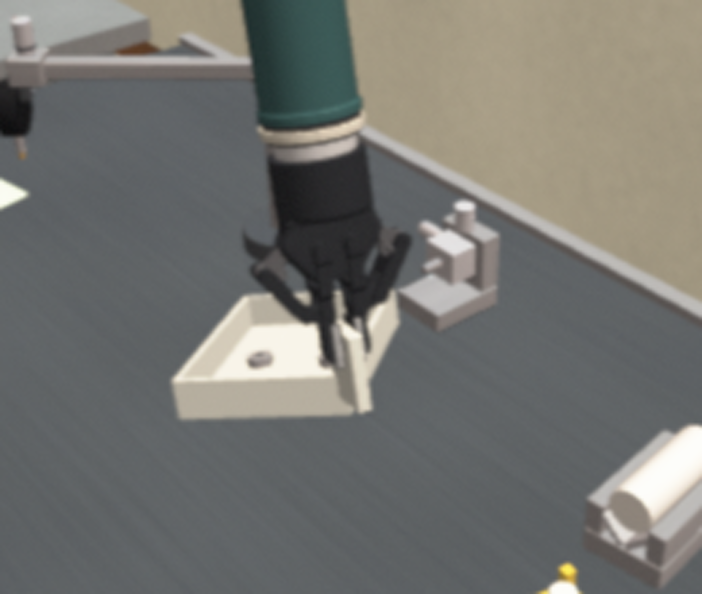

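The tote is held and tilted 15°, with the gauge well clear to the left. I'll carry on to 30°.

drive_tool(
  deltas=[
    {"travel": [0.2,0,-0.7],"delta_rot": [0,-0.026,0]},
    {"travel": [0.4,0,-1.4],"delta_rot": [0,-0.052,0]},
    {"travel": [0.65,0,-2.1],"delta_rot": [0,-0.079,-0.001]},
    {"travel": [0.9,0,-2.75],"delta_rot": [0,-0.105,-0.001]},
    {"travel": [1.15,0,-3.4],"delta_rot": [0,-0.131,-0.001]},
    {"travel": [1.45,0,-4.05],"delta_rot": [0,-0.157,-0.001]},
    {"travel": [1.75,0,-4.7],"delta_rot": [0,-0.183,-0.002]},
    {"travel": [2.1,0,-5.35],"delta_rot": [0,-0.209,-0.002]},
    {"travel": [2.45,0,-6.0],"delta_rot": [0,-0.236,-0.002]},
    {"travel": [2.75,0,-6.6],"delta_rot": [0,-0.262,-0.002]},
  ],
)

```text
t: 12.75
tool_pos: [0.5499, -0.1059, 0.1933]
tool_rot: [3.135, 0.526, 1.324]
force: [0.2, 0.1, -3.7]
gripper_width: 0.124
grip_force: 87.6
```

drive_tool(
  deltas=[
    {"travel": [0,0,0],"delta_rot": [0,0,0]},
    {"travel": [0,0,0],"delta_rot": [0,0,0]},
    {"travel": [0,0,0],"delta_rot": [0,0,0]},
    {"travel": [0,0,0],"delta_rot": [0,0,0]},
    {"travel": [0,0,0],"delta_rot": [0,0,0]},
  ],
)

```text
t: 13.25
tool_pos: [0.5495, -0.1068, 0.1929]
tool_rot: [3.135, 0.524, 1.324]
force: [-0.8, 0.0, -3.5]
gripper_width: 0.124
grip_force: 87.5
```

```bash
cat > chk.py <<'E'
from h import *
import sys
s=arm.observe();print(s["force"].round(1),s["grip_force"],s["joints"].round(2))
ims=[arm.grab_frame(c) for c in("wrist","scene")]
for c,im in zip(("wrist","scene"),ims):
    for r in arm.look_for("disc0",c)[:4]:print(c,round(r["confidence"],2),(np.array(r["position"])*[560,420]).round(),atz(c,r["position"],.03).round(3))
q=px("wrist",[.589,.075,.008]);print(q)
a=cv2.resize(ims[0][0:260,60:500],(800,473));cv2.imwrite(sys.argv[1],a[:,:,::-1])
cv2.imwrite("pics/sc_"+sys.argv[1][5:],cv2.resize(ims[1][180:360,180:420],(800,600))[:,:,::-1])
E
python3 chk.py pics/w4.png
```

```text
[-0.8  0.  -3.5] 87.48711347579956 [-0.01  0.46  1.64 -0.55  1.22  0.48]
wrist 0.42 [259.  81.] [ 0.54  -0.083  0.03 ]
scene 0.58 [274. 304.] [0.61  0.049 0.03 ]
scene 0.33 [222. 159.] [ 0.688 -0.357  0.03 ]
[ 270.63813723 -132.40085655]
```

View pics/w4.png

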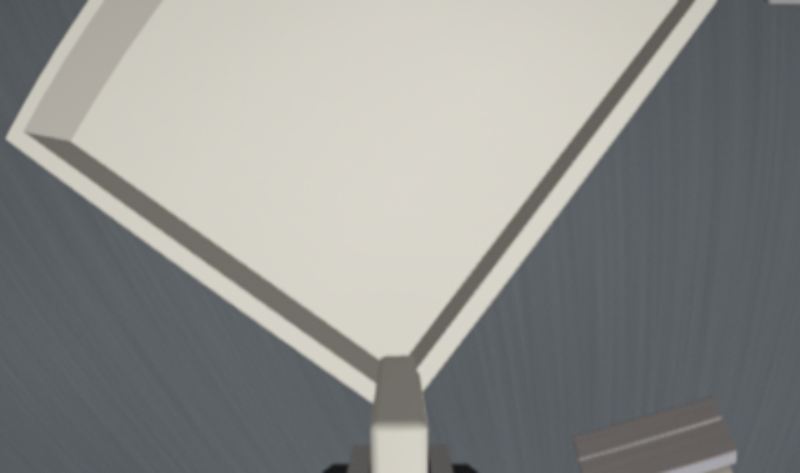

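The discs have slid out of the wrist view, away from the fin. I'll check the scene view.

View pics/sc_w4.png

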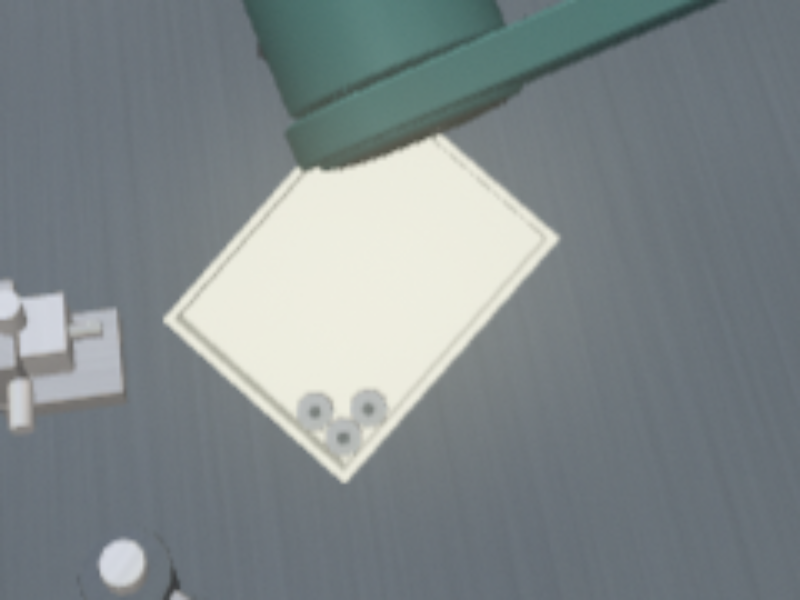

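```bash
python3 - <<'E'
from h import *
# tote pose: rotate about pivot by 30deg; project inner corner, floor points on y wall
u=R.from_euler("z",-2.4611);o=np.array([.5609,-.0408,0]);C=u.apply([-.1,-.075,0])+o
n=u.apply([-.6,.8,0]);Q=R.from_rotvec(-np.deg2rad(30)*n) 
f=lambda p:C+Q.apply(u.apply(p)+o-C)
print("grip",f([.108,.081,.062]))
for p in([-.095,-.07,.005],[-.095,0,.005],[-.095,.07,.005],[-.1,.075,.035],[-.1,-.075,.035],[.095,-.07,.005],[-.04,-.04,.014],[-.083,-.058,.014]):
    q=px("scene",f(p));print(p,q.round(),((q-[180,180])*3.333).round(),f(p).round(3))
E
```

```text
grip [ 0.54400228 -0.10787075  0.18369358]
[-0.095, -0.07, 0.005] [285. 319.] [349. 463.] [0.592 0.077 0.008]
[-0.095, 0, 0.005] [260. 296.] [267. 388.] [0.637 0.028 0.029]
[-0.095, 0.07, 0.005] [236. 274.] [186. 314.] [ 0.682 -0.021  0.05 ]
[-0.1, 0.075, 0.035] [230. 276.] [167. 318.] [ 0.693 -0.008  0.075]
[-0.1, -0.075, 0.035] [284. 325.] [347. 484.] [0.596 0.097 0.03 ]
[0.095, -0.07, 0.005] [345. 252.] [549. 240.] [ 0.449 -0.023  0.084]
[-0.04, -0.04, 0.014] [291. 290.] [371. 368.] [0.571 0.031 0.047]
[-0.083, -0.058, 0.014] [284. 312.] [347. 439.] [0.591 0.066 0.024]
```

The scene view shows all three discs at (315,410), (368,408) and (343,437), packed into the corner at (349,463) and about 45 mm or less from it. The tote is steady at 30° and touches nothing else, so I'm handing in.

```bash
python3 -c "
from bench import arm
print(arm.close_job())"
```

```text
the job is handed in; nothing more can be done
None
```

The job is handed in, with no verdict returned: the gauge arm is at its left stop, and the tote is held by its fin, steady at about 30°, with all three discs gathered in the far corner.

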